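# Make up two bowl-finishing kits

### The arm

A 7-joint arm with a two-finger parallel gripper is mounted at the origin on the work surface. World frame = base frame: x ahead of the robot, y to its left, z up, the work surface at z = 0. Lengths are in m, angles in rad, forces in N, time in s.
With the tool pointing down it reaches from about 0.4 to 0.85 m from the base axis. Payload 6.9 kg.
Tool frame: the origin (TCP) lies midway between the tips of the shut fingers; the grasp point (between the pads) lies 19 mm behind it (r.grip_depth is the distance from the TCP to the grasp point, in m); z points along the fingers, y is the line along which they close (so a half turn about z gives the same grasp; the last joint's range is limited). The gripper opens to 85 mm and grips with 20 to 120 N. Pads are 22 mm wide; open, the fingers measure 114 mm over their backs; the gripper's body (76 mm by 85 mm) begins 54 mm behind the grasp point. The pads swing forward as they close: fully open they stand 13 mm farther back than shut.
Start: joints at [1.246, 0.507, -0.238, 1.5, 0.126, 1.149, -0.155], TCP at [0.26, -0.568, 0.209] pointing down, gripper open.
Joint ranges: [-3.08, 3.08], [-0.24, 2.05], [-1.43, 1.35], [0, 2.5], [-1.52, 4.66], [0.17, 1.96], [-2.89, 2.89]. Speed limits (rad/s): [2.39, 2.39, 3.14, 3.14, 3.14, 3.14, 3.14].

### API

Orientations are given as [roll, pitch, yaw] about the fixed x, y, z axes, in that order (R = Rz(yaw) Ry(pitch) Rx(roll)).
In Python, from cell import r, eyes gives the robot as it stands. Calls block until the motion is done:
- r.movep(position, orientation): joint-space move of the TCP to a pose.
- r.line_to(position, orientation=None, v=0.15): straight line of the TCP; orientation=None keeps the orientation; v is the mean speed in m/s.
- r.movej(angles): joint-space move.
- r.move_gripper(opening): finger opening in m; the grip force is fixed at half the most; returns when the fingers have stopped.
- r.sleep(seconds).
- r.ik(position, orientation): joint angles nearest the present ones, or None.
- r.get_obs(): the state.
- eyes.grab_frame(name): name is "scene" or "top" or "wrist"; returns (picture, depth): 420x560x3 uint8, red, green, blue; 420x560 float32, m along the optical axis (not along the pixel's ray), 0 where there is no reading.
- eyes.calibration(name): a dict with "fovy" (degrees; the focal length in pixels is half the picture's height over the tangent of half this angle, whatever the lens; pixels are square), "cx", "cy" (the principal point, pixels), "view" (4x4, takes a point from world to camera coordinates). Camera axes: x right, y up, looking along -z (the intrinsics and any distortion apply to the point x, -y, -z); pixel columns grow to the right and rows downward; lengths in m; the calibration is good to about 2 mm. A picture is of the moment at which its call begins: read the wrist's pose just before it. calibration takes no time and is no camera call; for the wrist camera it gives the pose at the moment of the call.
A pose or a line that the arm cannot do raises r.IKError and nothing moves.
- r.hand_in(): hands the job in; it is judged then, once.
The state is a dict: "time_s": time; "qpos": joint angles; "joint_velocities": joint speeds; "joint_efforts": joint torques, N m; "tcp_pos": TCP position; "tool_rot": TCP orientation; "ft_force": force on the tool from outside, world axes, zero at the start; "ft_torque": the same for the moment, N m; "opening": finger opening in m; "grasp_force": force on a finger pad.
Only numpy, scipy, OpenCV 4.12 (cv2) and the standard library are available. Lean on these libraries where they do the work, as an engineer would, in place of code of your own. Each camera call takes 0.05 s, during which the arm holds its last target. There are 200 camera calls.

### The job

Make up the two finishing kits: in the long three-cell tray, starting from the cell next to its handle, put the wide clay cup, then the square cedar lid rest, then the lidded porcelain wax jar; in the short two-cell tray, put the tall narrow clay cup in the cell next to the handle and the round cedar lid rest in the other. Stand each thing upright on the floor of its cell, centred there, setting the brittle clay cups down gently.

Things in the scene. Friction and masses are not known exactly. Their poses are not given: they have to be found in the camera images.
- wide_cup: Wide low burnishing cup of red-brown clay, open top, straight round wall: 62 mm outside diameter, 44 mm tall, wall 5 mm, about 0.12 kg. Origin: centre of its underside; z up. Starts standing upright on the bare table, nearer the robot than the trays.
- narrow_cup: Tall narrow burnishing cup of red-brown clay, open top, straight round wall: 42 mm outside diameter, 62 mm tall, wall 4 mm, about 0.09 kg. Origin: centre of its underside; z up. Starts standing upright on the bare table, nearer the robot than the trays.
- square_rest: Square cedar lid rest: block 46 by 46 mm, 41 mm tall, a cross-shaped groove 12 mm wide and 11 mm deep in its top (solid sides up to 30 mm). x and y are square to its side faces; about 0.05 kg. Origin: centre of its underside; z up. Starts standing upright on the bare table, nearer the robot than the trays.
- round_rest: Round cedar lid rest: drum 52 mm in diameter, 41 mm tall, with a 10 mm deep round hollow in the top; about 0.05 kg. Origin: centre of its underside; z up. Starts standing upright on the bare table, nearer the robot than the trays.
- wax_jar: White porcelain wax jar with its lid fixed on: round body 56 mm in diameter and 40 mm tall with straight sides, low domed lid, knob 16 mm across on top, 58 mm tall in all; about 0.13 kg. Origin: centre of its underside; z up. Starts standing upright on the bare table, nearer the robot than the trays.
- long_tray: Fixed dark walnut tray, one row of three square cells, 275 x 94 mm, plus a flat handle tab (45 long, 36 wide, 8 thick) at its -x end only. Floor 4 mm thick; walls and dividers 5 mm thick, top 10 mm above the table; cells 85 x 84 inside. Origin: centre of the cells' underside, on the table; x along the row away from the handle, z up. Cell centres: x = -90 (by the handle), 0, +90, y = 0. Row lies left-right, handle to the robot's right (yaw pi/2 +-0.25).
- short_tray: Fixed dark walnut tray, one row of two square cells, 185 x 94 mm, plus a flat handle tab (45 long, 36 wide, 8 thick) at its -x end only. Floor 4 mm thick; walls and dividers 5 mm thick, top 10 mm above the table; cells 85 x 84 inside. Origin: centre of the cells' underside, on the table; x along the row away from the handle, z up. Cell centres: x = -45 (by the handle), +45, y = 0. Row lies left-right, handle to the robot's right (yaw pi/2 +-0.25).
Things that resemble listed ones, but are neither listed nor needed, are in the scene too. What is shaped like the wax_jar but yellow is not meant. What is shaped like the wide_cup but purple is not meant.

How it is judged:
By the outcome, as a careful person would: the job done as asked, in the order asked, and still so for the second after the job is handed in, with the robot touching nothing.
It also fails if it takes over 122 s, if anything falls off the work surface, if the arm or the gripper's body presses on something with over 40 N, if the wrist force passes 120 N, or if a joint passes its speed limit or range.

## Working session

There is one attempt and no reset: what is moved stays moved. The work goes in short steps, each a Python script; the robot and the scene stay as the last script left them, time stands still between calls to the robot, and variables do not carry over. Pictures are saved under pics/ and viewed, at most 14 in all, crops included, and the job is handed in when it is done.

```bash
ls; mkdir -p pics
python3 - <<'E'
from cell import r, eyes
import cv2,numpy as np
for n in ("top","scene"):
    p,d=eyes.grab_frame(n); cv2.imwrite(f"pics/{n}0.png",p[...,::-1]); np.savez(f"{n}0.npz",p=p,d=d)
    c=eyes.calibration(n); print(n,{k:(np.round(v,4).tolist() if k=="view" else v) for k,v in c.items()})
print(r.grip_depth, r.get_obs())
E
```

```text
pics
top {'fovy': 49.01505041359198, 'cx': 283.19521365340864, 'cy': 209.14702489739935, 'view': [[0.0053, -1.0, 0.007, 0.0392], [0.9918, 0.0062, 0.1278, -0.4859], [-0.1278, 0.0063, 0.9918, -1.3151], [0.0, 0.0, 0.0, 1.0]]}
scene {'fovy': 45.37863677772679, 'cx': 272.1567355342911, 'cy': 206.30969936245748, 'view': [[0.5381, 0.8428, -0.0133, -0.2776], [-0.55, 0.363, 0.7521, 0.2294], [0.6387, -0.3974, 0.6589, -1.5793], [0.0, 0.0, 0.0, 1.0]]}
0.0187 {'time_s': 0.1, 'qpos': array([ 1.24648016,  0.50826369, -0.23752228,  1.50101716,  0.12568971,
        1.14887865, -0.15482165]), 'joint_velocities': array([-0.00049615, -0.00251988,  0.00072314, -0.00235183,  0.00067411,
       -0.00223543,  0.00014441]), 'joint_efforts': array([-4.65235877e-03, -6.21836543e+01, -2.19441868e+00, -2.50204217e+01,
        1.25838796e-02,  7.82529591e-03,  3.29305965e-05]), 'tcp_pos': array([ 0.26017612, -0.56775387,  0.20781555]), 'tool_rot': array([-3.14001200e+00,  1.83965744e-05,  4.29792174e-01]), 'ft_force': array([0.02365966, 0.20321499, 0.74879613]), 'ft_torque': array([-0.01998384, -0.02363632, -0.00776048]), 'grasp_force': 0.0, 'opening': 0.08583280023839605}
```

View pics/top0.png

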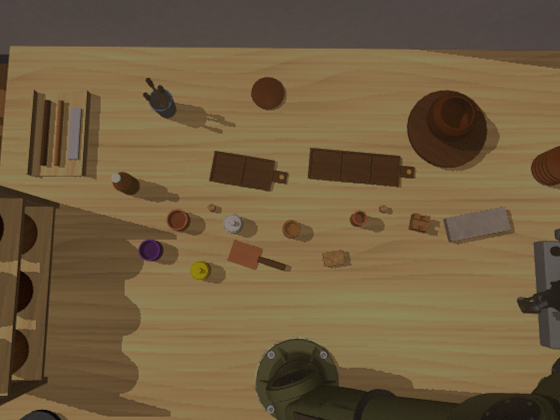

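View pics/scene0.png

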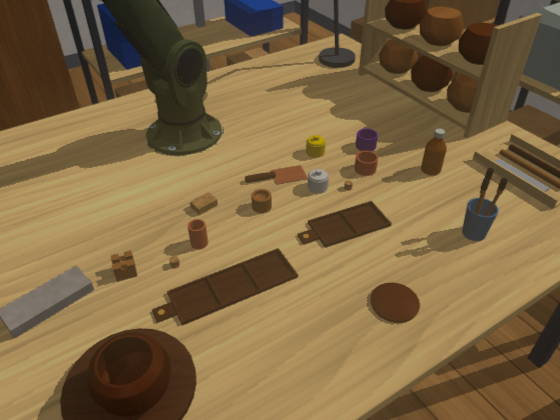

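The top view shows the long tray at about (355,168) and the short tray at (243,171), with both handles to the right.

Candidates in the top view:
- **Cups:** the wide cup is the red-brown one at (178,220), and the purple one at (151,250) is not meant. The narrow cup is at (359,218).
- **Jars:** the white jar at (232,223) fits, and the yellow one at (200,270) does not.
- **Rests:** the round rest is at (291,229) and the square rest, with its cross groove, is at (420,223). The flat block at (335,258) is not a rest.

I'll measure these and confirm with one crop.

```bash
cat > h.py <<'E'
import numpy as np,cv2
from cell import r,eyes
def cloud(d,c):
    f=d.shape[0]/2/np.tan(np.radians(c["fovy"])/2)
    v,u=np.mgrid[:d.shape[0],:d.shape[1]]
    P=np.stack([(u-c["cx"])/f*d,-(v-c["cy"])/f*d,-d],-1)
    T=np.linalg.inv(c["view"]); return P@T[:3,:3].T+T[:3,3]
E
python3 - <<'E'
from h import *
z=np.load("top0.npz"); P=cloud(z["d"],eyes.calibration("top"))
table=P[255:330,350:500,2]; print("table z",np.median(table))
for n,(u,v,s) in dict(wide=(178,220,16),purple=(151,250,16),jar=(232,223,14),yellow=(200,270,14),round=(291,229,14),narrow=(359,218,14),square=(420,223,16),bit1=(211,208,7),bit2=(383,209,6),scr=(258,255,36),block=(335,258,15),grey=(478,224,36)).items():
    Q=P[v-s:v+s+1,u-s:u+s+1].reshape(-1,3); Q=Q[Q[:,2]>(0.006 if n in("bit1","bit2","scr","block")else .02)]
    if len(Q)==0: print(n,"none");continue
    zt=np.percentile(Q[:,2],95); T=Q[Q[:,2]>zt-.012] if n not in("jar","yellow") else Q
    print(n,len(Q),"top",zt.round(3),"mid",((T.min(0)+T.max(0))/2).round(3)[:2],"size",np.ptp(T,axis=0).round(3)[:2])
hsv=cv2.cvtColor(z["p"],cv2.COLOR_RGB2HSV)
for n,(a,b,c,d) in dict(long=(300,145,425,190),short=(205,148,292,192)).items():
    m=np.zeros(z["d"].shape,np.uint8); sub=z["p"][b:d,a:c].astype(int).sum(2)<230
    H=P[b:d,a:c,2]; sub&=H>.001
    k,l,st,ce=cv2.connectedComponentsWithStats(sub.astype(np.uint8)); i=1+np.argmax(st[1:,4])
    Q=P[b:d,a:c][l==i]; 
    rect=cv2.minAreaRect((Q[:,:2]*1000).astype(np.float32)); print(n,len(Q),rect,"z",np.percentile(Q[:,2],[5,50,95]).round(4))
im=cv2.resize(z["p"][140:285,130:440],None,fx=2.5,fy=2.5,interpolation=cv2.INTER_CUBIC)
cv2.imwrite("pics/crop0.png",im[...,::-1])
E
```

```text
table z -0.0013017829742265619
wide 176 top 0.046 mid [0.398 0.214] size [0.169 0.327]
purple 193 top 0.048 mid [0.353 0.253] size [0.079 0.405]
jar 301 top 0.056 mid [0.392 0.133] size [0.156 0.165]
yellow 317 top 0.056 mid [0.307 0.178] size [0.054 0.256]
round 255 top 0.043 mid [0.384 0.022] size [0.14  0.057]
narrow 128 top 0.065 mid [ 0.396 -0.074] size [0.164 0.248]
square 283 top 0.043 mid [ 0.395 -0.166] size [0.162 0.434]
bit1 49 top 0.022 mid [0.491 0.255] size [0.021 0.018]
bit2 50 top 0.022 mid [ 0.491 -0.254] size [0.021 0.021]
scr 721 top 0.056 mid [0.384 0.117] size [0.141 0.19 ]
block 296 top 0.026 mid [ 0.341 -0.043] size [0.054 0.187]
grey 1466 top 0.031 mid [ 0.405 -0.287] size [0.183 0.675]
long 2250 ((558.88671875, -86.58203125), (247.98104858398438, 504.1979675292969), 34.611446380615234) z [0.0014 0.0046 0.0109]
short 1589 ((528.8983154296875, 100.19680786132812), (396.2249450683594, 195.52655029296875), 39.27224349975586) z [0.0014 0.0047 0.0109]
```

View pics/crop0.png

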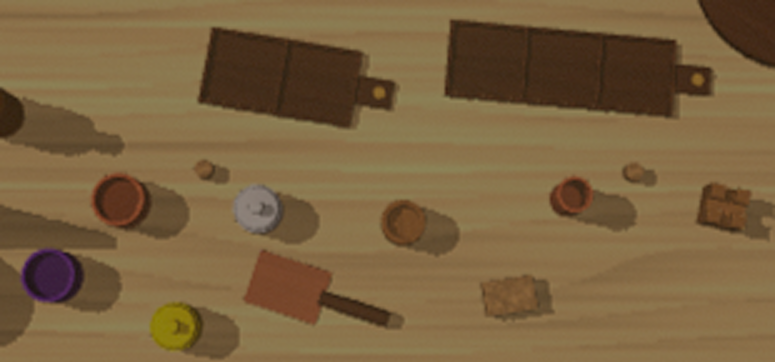

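The crop confirms the identities: wide cup (120,200), jar (258,210), round rest (403,222), narrow cup (572,196), and square rest with its cross groove (725,207). Pixels with no depth reading spoiled those numbers, so I'll filter them out and measure again.

Run:
```python
from h import *
z=np.load("top0.npz"); P=cloud(z["d"],eyes.calibration("top")); P[z["d"]<=0]=np.nan; P[P[...,2]>.15]=np.nan
for n,(u,v,s) in dict(wide=(178,220,16),purple=(151,250,16),jar=(232,223,14),yellow=(200,270,14),round=(291,229,14),narrow=(359,218,14),square=(420,223,16),bit1=(211,208,7),bit2=(383,209,6),scr=(258,255,36),block=(335,258,15),grey=(478,224,36)).items():
    thr=.006 if n in("bit1","bit2","scr","block") else .02
    m=(np.nan_to_num(P[v-s:v+s+1,u-s:u+s+1,2])>thr).astype(np.uint8)
    k,l,st,_=cv2.connectedComponentsWithStats(m); i=1+np.argmax(st[1:,4])
    Q=P[v-s:v+s+1,u-s:u+s+1][l==i]
    zt=np.percentile(Q[:,2],90); T=Q[Q[:,2]>zt-.012] if n not in("jar","yellow") else Q
    R=cv2.minAreaRect((T[:,:2]*1000).astype(np.float32)); print(n,len(Q),"top",zt.round(3),np.round(np.r_[R[0],R[1],R[2]]).tolist())
for n,(a,b,c,d) in dict(long=(300,140,425,195),short=(205,143,294,197)).items():
    H=np.nan_to_num(P[b:d,a:c,2]); dark=z["p"][b:d,a:c].astype(int).sum(2)<235
    for q,sub in (("h",H>.0075),("dark",dark&(H>0.0015))):
        k,l,st,ce=cv2.connectedComponentsWithStats(sub.astype(np.uint8)); i=1+np.argmax(st[1:,4])
        Q=P[b:d,a:c][l==i]; ce=Q.mean(0)
        R=cv2.minAreaRect((Q[:,:2]*1000).astype(np.float32)); print(n,q,len(Q),np.round(np.r_[R[0],R[1],R[2]],1).tolist(),"z",np.percentile(Q[:,2],[5,50,95]).round(4))
```

```text
wide 173 top 0.045 [452.0, 348.0, 61.0, 59.0, 43.0]
purple 187 top 0.045 [364.0, 425.0, 57.0, 61.0, 1.0]
jar 298 top 0.049 [442.0, 188.0, 54.0, 54.0, 65.0]
yellow 316 top 0.05 [307.0, 279.0, 54.0, 55.0, 0.0]
round 251 top 0.041 [429.0, 18.0, 50.0, 49.0, 1.0]
narrow 125 top 0.062 [459.0, -177.0, 40.0, 40.0, 73.0]
square 278 top 0.042 [449.0, -358.0, 49.0, 46.0, 78.0]
bit1 48 top 0.021 [490.0, 254.0, 20.0, 19.0, 45.0]
bit2 49 top 0.021 [491.0, -255.0, 20.0, 20.0, 66.0]
scr 250 top 0.052 [436.0, 187.0, 52.0, 38.0, 90.0]
block 287 top 0.024 [345.0, -106.0, 40.0, 60.0, 9.0]
grey 1445 top 0.03 [446.0, -529.0, 69.0, 184.0, 11.0]
long h 203 [670.9, -357.9, 43.8, 59.8, 88.3] z [0.0163 0.0256 0.0303]
long dark 2107 [617.5, -193.3, 319.1, 96.6, 85.3] z [0.0018 0.0049 0.0108]
short h 22 [572.1, 81.9, 11.0, 35.2, 75.3] z [0.0077 0.0093 0.0123]
short dark 1487 [602.8, 144.7, 229.8, 97.2, 81.2] z [0.0018 0.0048 0.0109]
```

```bash
cat >> h.py <<'E'
pi=np.pi
def down(psi): return [pi,0,psi]
def near(psi,pos):   # choose half turn with the smaller joint motion
    q=r.get_obs()["qpos"]; best=None
    for k in (-1,0,1):
        s=r.ik(pos,down(psi+k*pi))
        if s is not None and (best is None or abs(s-q).max()<best[0]): best=(abs(s-q).max(),psi+k*pi)
    return best[1]
def look(xy,rad,zlo,zhi,name=None):  # points seen by wrist camera within rad of xy
    c=eyes.calibration("wrist"); p,d=eyes.grab_frame("wrist"); P=cloud(d,c); P[d<=0]=np.nan
    if name: cv2.imwrite(f"pics/{name}.png",p[...,::-1])
    m=(np.hypot(P[...,0]-xy[0],P[...,1]-xy[1])<rad)&(P[...,2]>zlo)&(P[...,2]<zhi)
    return P[m]
E
python3 - <<'E'
from h import *
o=np.array([.452,.348])
psi=near(pi/2,[*o,.22]); print(psi, r.ik([*o,.22],down(psi)))
t=r.get_obs()["time_s"]; r.movep([*o,.22],down(psi)); print(r.get_obs()["time_s"]-t)
Q=look(o,.05,.03,.06,"w1")
if len(Q):
    print(len(Q),Q.min(0),Q.max(0),cv2.minEnclosingCircle((Q[:,:2]*1000).astype(np.float32)))
E
```

```text
1.5707963267948966 [-0.05725378  0.58120024 -1.07733544  1.62375271  0.53232557  1.2619734
 -1.23341236]
3.2666999999999997
792 [0.42710914 0.31847588 0.0301497 ] [0.48732816 0.37983677 0.04629831] ((457.47412109375, 349.1146545410156), 30.82599449157715)
```

View pics/w1.png

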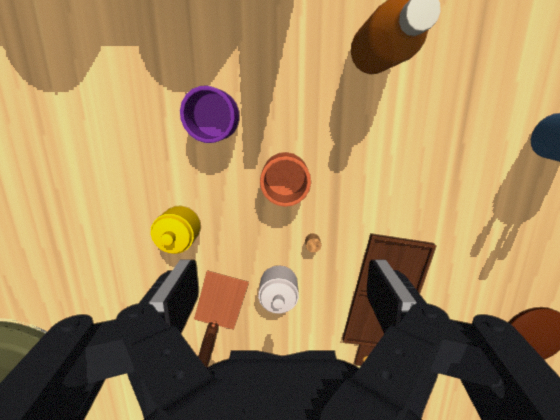

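The wrist view shows the red-brown wide cup at (285,180) between the purple cup and the bottle. The wrist depth puts it at (457,349) mm and the top camera at (452,348). I'll grasp it now and check the placement against the tray afterwards.

```bash
cat >> h.py <<'E'
yL,yS=np.radians(85.3),np.radians(81.2)
OL,OS=np.array([.6193,-.1709]),np.array([.6062,.1669])
def cellpos(o,yaw,s): return o+s*np.array([np.cos(yaw),np.sin(yaw)])
def T(): return r.get_obs()["time_s"]
def pick(xy,psi,h,zup=.17,hover=True):
    if hover:
        psi=near(psi,[*xy,.13]); r.movep([*xy,.13],down(psi))
    r.line_to([*xy,h],down(psi),v=.15)
    r.move_gripper(0.0); o=r.get_obs(); print("grip",o["opening"].round(4),o["grasp_force"].round(1),o["tcp_pos"].round(4))
    r.line_to([*xy,zup],v=.2)
    return psi
def place(xy,psi,h,rel,zup=.17):
    psi=near(psi,[*xy,zup]); r.movep([*xy,zup],down(psi))
    z=h+.004
    r.line_to([*xy,z+.012],v=.15); f0=r.get_obs()["ft_force"][2]
    r.line_to([*xy,z+.001],v=.03)
    for dz in (.0,-.001,-.002):
        o=r.get_obs(); df=o["ft_force"][2]-f0
        if df>1.5: break
        r.line_to([*xy,z+dz],v=.01)
    o=r.get_obs(); print("set",o["tcp_pos"].round(4),"df",o["ft_force"][2]-f0,"open",o["opening"].round(4))
    r.move_gripper(rel); r.line_to([*xy,h+.004+.075],v=.12); print("t",T())
E
python3 - <<'E'
from h import *
o=[.455,.349]
r.line_to([*o,.13],v=.2)
pick(o,pi/2,.006,hover=False)
place(cellpos(OL,yL,-.09),yL,.006,.075)
# get aside toward jar for a clear top picture
p=[.442,.188,.15]; r.movep(p,down(near(pi/2,p)))
p,d=eyes.grab_frame("top"); np.savez("top1.npz",p=p,d=d)
cv2.imwrite("pics/top1.png",cv2.resize(p[140:270,190:440],None,fx=3,fy=3,interpolation=cv2.INTER_CUBIC)[...,::-1])
Q=look([.442,.188],.045,.03,.07,"w2")
if len(Q): print(len(Q),Q.min(0),Q.max(0))
P=cloud(d,eyes.calibration("top")); P[d<=0]=np.nan
c=cellpos(OL,yL,-.09); m=(np.hypot(P[...,0]-c[0],P[...,1]-c[1])<.05)&(P[...,2]>.035)&(P[...,2]<.06)
print("cup",np.array(cv2.minEnclosingCircle((P[m][:,:2]*1000).astype(np.float32))[0]),"cell",c*1000)
print(T())
E
```

```text
Traceback (most recent call last):
  File "h.py", line 29, in pick
    r.move_gripper(0.0); o=r.get_obs(); print("grip",o["opening"].round(4),o["grasp_force"].round(1),o["tcp_pos"].round(4))
                                                     ^^^^^^^^^^^^^^^^^^
AttributeError: 'float' object has no attribute 'round'
```

```bash
sed -i 's/o\["opening"\].round(4)/round(o["opening"],4)/; s/o\["grasp_force"\].round(1)/round(o["grasp_force"],1)/' h.py
python3 - <<'E'
from h import *
o=[.455,.349]
s=r.get_obs(); print(s["opening"],s["grasp_force"],s["tcp_pos"],s["time_s"])
r.line_to([*o,.17],v=.2)
print("held",r.get_obs()["opening"])
place(cellpos(OL,yL,-.09),yL,.006,.075)
p=[.442,.188,.15]; r.movep(p,down(near(pi/2,p)))
p,d=eyes.grab_frame("top"); np.savez("top1.npz",p=p,d=d)
cv2.imwrite("pics/top1.png",cv2.resize(p[140:270,190:440],None,fx=3,fy=3,interpolation=cv2.INTER_CUBIC)[...,::-1])
Q=look([.442,.188],.045,.03,.07,"w2")
if len(Q): print(len(Q),Q.min(0),Q.max(0))
P=cloud(d,eyes.calibration("top")); P[d<=0]=np.nan
c=cellpos(OL,yL,-.09); m=(np.hypot(P[...,0]-c[0],P[...,1]-c[1])<.05)&(P[...,2]>.035)&(P[...,2]<.06)
print("cup",np.array(cv2.minEnclosingCircle((P[m][:,:2]*1000).astype(np.float32))[0]),"cell",c*1000)
print(T())
E
```

```text
0.059519005738789696 61.60932071506977 [0.45557222 0.34943498 0.00786958] 5.375
held 0.05961251830675529
set [ 0.6121 -0.2609  0.012 ] df 9.536127699384942 open 0.0597
t 11.3083
2477 [0.42093817 0.16054751 0.0300042 ] [0.47523013 0.2160425  0.05988445]
cup [ 608.34124756 -260.78259277] cell [ 611.92553422 -260.59736481]
13.175
```

View pics/top1.png

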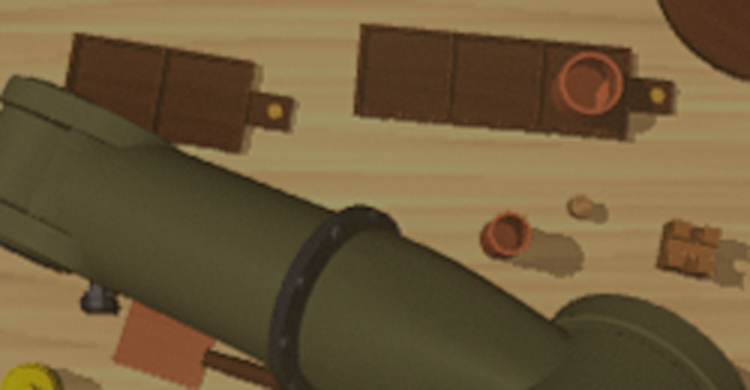

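The cup stands upright in the handle cell. The top camera shows it about 3.6 mm short in x while the TCP was on target, so the top camera probably reads x low (the wrist view agrees). I'll check the tray and the square rest with the wrist camera.

```bash
cat >> h.py <<'E'
def tray(xy,L,name=None):  # tray outline with handle, from wrist colour+depth
    c=eyes.calibration("wrist"); p,d=eyes.grab_frame("wrist"); P=cloud(d,c); P[d<=0]=np.nan
    if name: cv2.imwrite(f"pics/{name}.png",p[...,::-1])
    s=p.astype(int).sum(2)
    m=(np.abs(P[...,0]-xy[0])<.09)&(np.abs(P[...,1]-xy[1])<L)&(P[...,2]>.0015)&(P[...,2]<.016)&(s<300)
    k,l,st,_=cv2.connectedComponentsWithStats(m.astype(np.uint8)); i=1+np.argmax(st[1:,4])
    R=cv2.minAreaRect((P[l==i][:,:2]*1000).astype(np.float32)); print("tray",np.round(np.r_[R[0],R[1],R[2]],1),st[i,4])
E
python3 - <<'E'
from h import *
p=[.622,-.2,.32]; r.movep(p,down(near(yL,p)))
tray([.62,-.19],.2,"w3")
print("cup",[ (Q.min(0)+Q.max(0))/2 for Q in [look([.612,-.26],.045,.042,.058)]])
p=[.453,-.358,.2]; r.movep(p,down(near(pi/2,p)))
Q=look([.453,-.358],.045,.033,.05,"w4")
R=cv2.minAreaRect((Q[:,:2]*1000).astype(np.float32)); print("sq",R,len(Q),T())
E
python3 -c "
import cv2,numpy as np
cv2.imwrite('pics/w34.png',np.hstack([cv2.resize(cv2.imread(f'pics/{n}.png'),(400,300)) for n in('w3','w4')]))"
```

```text
tray [ 621.7 -193.7  317.    92.5   85.1] 9011
cup [array([ 0.61362405, -0.26083647,  0.04659176])]
sq ((453.940185546875, -358.52069091796875), (46.20081329345703, 45.684146881103516), 77.50053405761719) 933 16.025
```

View pics/w34.png

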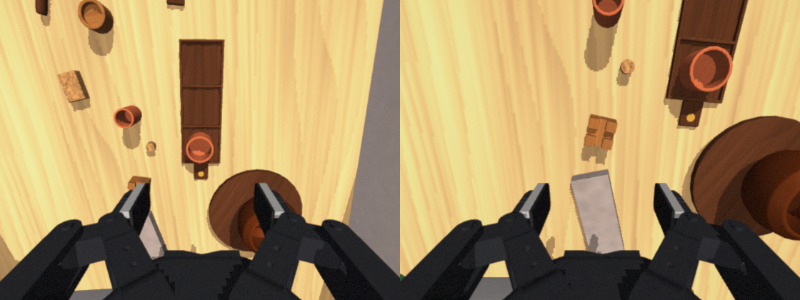

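The wrist view shows the cup square in the handle cell and the square rest at (600,132) in the right half. The two cameras together put the true trays about 3 mm farther out in x than the top camera read. I'll correct for that and carry on with the square rest, then the jar.

```bash
sed -i 's/^OL,OS=.*/OL,OS=np.array([.6224,-.1711]),np.array([.6093,.1669])/; s/z+.001\],v=.03/z+.003],v=.05)\n    r.line_to([*xy,z+.001],v=.015/' h.py
python3 - <<'E'
from h import *
pick([.453,-.3585],np.radians(77.5),.006)
place(cellpos(OL,yL,0),yL,.006,.06)
p=[.446,.188,.13]; r.movep(p,down(near(pi/2,p)))
pick(p[:2],pi/2,.003)
place(cellpos(OL,yL,.09),yL,.003,.07)
p=[.462,-.1775,.2]; r.movep(p,down(near(pi/2,p)))
Q=look([.462,-.1775],.035,.045,.07); print("narrow",(Q.min(0)+Q.max(0))/2,np.ptp(Q,axis=0))
p,d=eyes.grab_frame("wrist"); cv2.imwrite("pics/w5.png",p[...,::-1])
print(T())
E
```

```text
grip 0.0437 59.8 [ 0.4535 -0.3588  0.0073]
set [ 0.6227 -0.171   0.0114] df 3.8558688418562377 open 0.0438
t 22.5667
grip 0.0529 61.8 [0.4465 0.1884 0.0044]
set [ 0.6301 -0.0813  0.0085] df 4.17411171421723 open 0.053
t 30.6167
narrow [ 0.46454723 -0.17649654  0.05485827] [0.04091618 0.04078316 0.01961689]
31.625
```

View pics/w5.png

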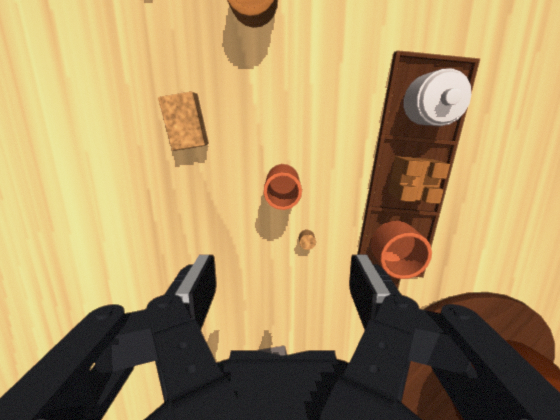

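The jar, square rest and wide cup stand in the right order, at (440,97), (420,182) and (402,250). The narrow cup is at (282,188). Next are the narrow cup and the round rest.

Run:
```python
from h import *
pick([.463,-.1768],pi/2,.020)
place(cellpos(OS,yS,-.045),yS,.020,.07)
p=[.433,.018,.2]; r.movep(p,down(near(pi/2,p)))
Q=look(p[:2],.04,.032,.05); c=(Q.min(0)+Q.max(0))/2; print("round",c,np.ptp(Q,axis=0))
pick([.433,(c[1]+.018)/2],pi/2,.006)
place(cellpos(OS,yS,.045),yS,.006,.07)
p=[.45,-.35,.3]; r.movep(p,down(near(pi/2,p)))
p,d=eyes.grab_frame("top"); np.savez("top2.npz",p=p,d=d)
cv2.imwrite("pics/top2.png",cv2.resize(p[130:260,190:440],None,fx=3,fy=3,interpolation=cv2.INTER_CUBIC)[...,::-1])
P=cloud(d,eyes.calibration("top")); P[d<=0]=np.nan; P[...,0]+=.0033
for n,c,z in (("wide",cellpos(OL,yL,-.09),.035),("sq",cellpos(OL,yL,0),.035),("jar",cellpos(OL,yL,.09),.03),("nar",cellpos(OS,yS,-.045),.052),("rnd",cellpos(OS,yS,.045),.035)):
    m=(np.hypot(P[...,0]-c[0],P[...,1]-c[1])<.045)&(P[...,2]>z)&(P[...,2]<.08); Q=P[m]
    if len(Q): print(n,((Q.min(0)+Q.max(0))[:2]/2*1000-c*1000).round(1),"top",np.percentile(Q[:,2],95).round(3))
print(T())
```

```text
grip 0.0401 59.4 [ 0.4635 -0.177   0.0212]
set [0.6027 0.1227 0.0254] df 2.2164621522077534 open 0.04
t 38.2583
round [0.43377417 0.01904758 0.03794604] [0.05066626 0.05147124 0.0118908 ]
grip 0.0492 59.1 [0.4336 0.0185 0.0074]
set [0.6164 0.2117 0.0116] df 5.232818818737171 open 0.049
t 45.7583
wide [-4.   0.4] top 0.05
sq [-0.2  1.1] top 0.047
jar [-0.8  1.1] top 0.058
nar [-1.2  0.3] top 0.068
rnd [-0.1  0.5] top 0.047
48.0333
```

View pics/top2.png

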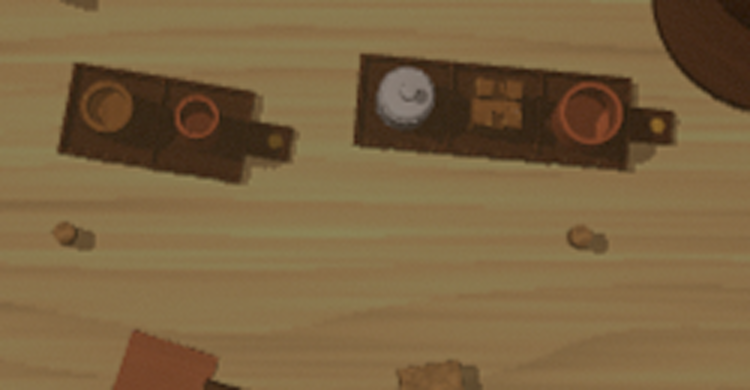

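All five stand upright in their correct cells. The wide cup is about 4 mm off centre and there's plenty of time, so I'll re-centre it.

Run:
```python
from h import *
r.move_gripper(.08)
c0=[.6119,-.2606]; c1=cellpos(OL,yL,-.09)
psi=pick(c0,yL,.010,zup=.03)
place(c1,psi,.006,.077,zup=.03)
p=[.45,-.35,.3]; r.movep(p,down(near(pi/2,p)))
p,d=eyes.grab_frame("top"); P=cloud(d,eyes.calibration("top")); P[d<=0]=np.nan; P[...,0]+=.0033
cv2.imwrite("pics/top3.png",cv2.resize(p[130:260,190:440],None,fx=3,fy=3)[...,::-1])
m=(np.hypot(P[...,0]-c1[0],P[...,1]-c1[1])<.045)&(P[...,2]>.035)&(P[...,2]<.08); Q=P[m]
print(((Q.min(0)+Q.max(0))[:2]/2-c1)*1000,np.percentile(Q[:,2],95),T())
```

```text
grip 0.0599 62.3 [ 0.6126 -0.2607  0.0122]
set [ 0.6149 -0.2608  0.0123] df 10.153638009262103 open 0.0593
t 53.025
[-0.98121477 -0.01522157] 0.05019279202241589 54.175
```

View pics/top3.png

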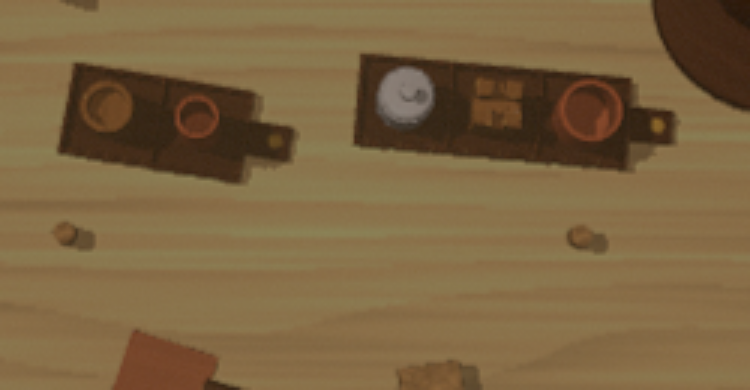

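All five items are centred and upright: wide cup (590,110), square rest (497,103), jar (405,97), narrow cup (196,116) and round rest (107,105).

```bash
python3 -c "
from cell import r
print(r.hand_in())"
```

```text
the job is handed in; nothing more can be done
None
```

I made up both kits as asked and handed the job in at about 54 s; all five items stand upright in their cells, within about 1.5 mm of centre by the top camera.

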